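# Square a timber offcut into the drilling jig and swing the keeper over it

### The job

Lay the red-ended timber offcut in the drilling jig, push its long side flush against the aluminium fence, and then, with it lying flush along the fence, press its red end firmly (about 10 N for half a second, never as much as 50 N on fence or stop) against the blue end stop so that it sits square in the corner. Then swing the steel keeper by its orange knob fully round until it lies square across the top of the offcut, let go, and leave everything else on the bench where it is.

Things in the scene. Friction and masses are not known exactly. Their poses are not given: they have to be found in the camera images.
- board: Loose offcut of pale timber lying on the bench, 60 mm (its x) by 150 mm (its y) by 36 mm high (z), 0.17 to 0.3 kg. One end (+y) is painted red for 16 mm. Origin: centre of its underside.
- red_end (a point): Centre of the offcut's red end face (75 mm from its middle along its +y, 18 mm above its underside). Axes as board.
- plain_end (a point): Centre of the offcut's unpainted end face (75 mm from its middle along its -y, 18 mm above its underside). Axes as board.
- jig: Drilling jig fixed to the bench: plywood base 190 mm (x) by 260 mm (y), 18 mm thick, with a fence, an end stop and a keeper on it. Origin: centre of its underside on the bench. When the offcut sits right, the offcut's axes are parallel to the jig's, same way round; its middle is then 30 mm in x and 25 mm in y from the jig's origin.
- fence: Aluminium fence bar on the jig, 22 mm thick, 232 mm long along the jig's y, standing 34 mm above the base; its working face looks to the jig's -x and lies at jig x = +60 mm. This origin is the jig's origin. The other two sides of the base (-x, -y) are open.
- stop: Blue end stop block on the jig, 90 mm long in the jig's x (from -30 to +60 mm), 22 mm thick, standing 34 mm above the base; its working face looks to the jig's -y and lies at jig y = +100 mm. This origin is the jig's origin.
- corner (a point): Inner corner where the working faces of fence and stop meet, at the base's upper surface (18 mm above the bench); jig coordinates (60, 100, 18) mm. Axes as jig.
- keeper (a joint): Swinging keeper: flat steel bar 18 mm wide on an upright pivot on top of the fence; angle in rad. At 0 it points away from the work (1.2 rad outside the jig's -y direction, towards +x); it turns clockwise seen from above as the value grows and at its limit, 2.77, it points to the jig's -x, square across the offcut, 6 mm above it. It stays where it is left (friction; about 1 N at the knob).
- keeper_knob (a point): Point on the axis of the keeper's upright orange knob, 22 mm diameter, 42 mm tall, 70 mm from the pivot. This point is 110 mm above the bench, 2 mm below the knob's top; the bar's top is 40 mm below the knob's top (70 mm above the bench).
- keeper_pivot (a point): A point on the keeper's upright pivot axis, at jig x = 71 mm, y = 0, 58 mm above the bench.
- can: Bystander: green-labelled metal can, 72 mm across, 110 mm tall, standing. Origin under its middle.
- hammer: Bystander: hammer lying on the bench. Origin under its middle.
- wrench: Bystander: steel wrench lying flat. Origin under its middle.
- scrap: Bystander: dark plain timber scrap, 50 x 110 x 40 mm, no paint. Origin under its middle.
- clamp_ring: Bystander: thin steel band ring, 90 mm across, 16 mm high, lying flat. Origin under its middle.
- jar: Bystander: amber jar, 60 mm across, 100 mm tall, standing. Origin under its middle.
Mind the look-alikes: they are no part of the job. Leave any turquoise or yellow look-alike of the board alone.

How it is judged:
By the outcome, as a careful person would: the job done as asked, in the order asked, and still so for the second after the job is handed in, with the robot touching nothing.
It also fails if it takes over 72 s, if anything falls off the work surface, if the arm or the gripper's body presses on something with over 40 N, if the wrist force passes 120 N, or if a joint passes its speed limit or range.

### The arm

A 6-joint arm with a two-finger parallel gripper is mounted at the origin on the work surface. World frame = base frame: x ahead of the robot, y to its left, z up, the work surface at z = 0. Lengths are in mm, angles in degrees, forces in N, time in s.
With the tool pointing down it reaches from about 350 to 850 mm from the base axis. Payload 8.1 kg.
Tool frame: the origin (TCP) lies at the very end of the fingers, on their centre line; the grasp point (between the pads) lies 19 mm behind it (tcp_to_grasp is the distance from the TCP to the grasp point, in mm); z points along the fingers, x is the direction in which the jaws open and shut, and the axes are right-handed (so a half turn about z gives the same grasp; the last joint's range is limited). The gripper opens to 85 mm and grips with 20 to 120 N. Pads are 22 mm wide; open, the fingers measure 114 mm over their backs; the gripper's body (76 mm by 85 mm) begins 54 mm behind the grasp point. The pads swing forward as they close: fully open they stand 13 mm farther back than shut.
Start: joints at [-80.925, 7.471, 85.268, -0, 87.261, -4.893], TCP at [144.855, -582.256, 193.692] pointing down, gripper open.
Joint ranges: [-169.43, 169.43], [-51.17, 129.36], [1.28, 143.12], [-76.62, 256.62], [0, 156.53], [-152.29, 152.29]. Speed limits (degrees/s): [136.94, 136.94, 159.86, 180, 180, 180].

### API

Orientations are given as [roll, pitch, yaw] about the fixed x, y, z axes, in that order (R = Rz(yaw) Ry(pitch) Rx(roll)).
In Python, from bench import * gives the robot as it stands. The module is installed in compiled form; this text tells all that it offers.
- The arm moves only by the tool apply_moves, never from a script. Its argument "targets" is text: rows parted by semicolons, each of 7 numbers parted by spaces: the turn, a rotation vector about the tool's x, y, z in rad, then the shift along the tool's x, y, z in cm, then the finger opening in cm, from 0 to 8.54. A call has exactly 5 rows; each row is the pose to reach, as a shift and turn from the pose commanded when the call began, along the tool's axes at that moment; what a row does not reach only later rows make up. A row lasts 1/10 s, in which the tool goes at most 50 mm and 8.59 degrees, less where a joint would pass 70% of its speed; a pose out of reach is approached as far as the arm can. A call with a gripper value outside its range is refused whole. The fingers move at their own pace and stop on an object; "force" is the grip in N (left out, the last holds). Time passes only in rows, so rows that repeat a pose let the fingers close, or fill a call up. It gives the time, the measured TCP pose, the force and the opening at its end, in the units of the state.
- sense(): the state, without advancing time (a new reading comes with each control period).
- snapshot(name): name is "side" or "top"; returns the picture (480x640x3 uint8, red, green, blue); there is no depth.
- camera_model(name): a dict with "fx", "fy", "cx", "cy" (pixels), "k1" (the pictures are not rectified: a ray, as slopes to the right and down, at radius r is drawn at 1 + k1 r^2 times it, then the intrinsics apply), "position" and "attitude" of the camera in the world. Camera axes: x right, y up, looking along -z (the intrinsics and any distortion apply to the point x, -y, -z); pixel columns grow to the right and rows downward; lengths in mm; the calibration is good to about 2 mm. A picture is of the moment at which its call begins. camera_model takes no time and is no camera call.
- hand_in(): hands the job in, once; it reports no verdict.
Trained networks look in the newest picture that a camera, given by its name, has taken for a name from the list of things; names that differ only in an ending like _2 or _b are one class to them, and where a whole thing is asked for, a point or a joint stands for the part that bears it (a point fixed in the world has none). Each returns a list of dicts, best first, with "confidence" (0 to 1); they miss things now and then, are a little off and sometimes report something else, mostly with a low value. They report only what shows in the picture. A call takes as long as a camera call. They do not tell look-alikes from the thing itself.
- recognise(camera, query): "at" ([row, column] in pixels, amid what is visible of it).
- place_of(camera, query): "at" ([row, column] in pixels: a listed point, or the origin of a listed thing).
The state is a dict: "time": time; "joint_pos": joint angles; "qd": joint speeds; "joint_efforts": joint torques, N m; "tool_pos": TCP position; "tcp_rot": TCP orientation; "ft_force": force on the tool from outside, world axes, zero at the start; "wrist_torque": the same for the moment, N m; "finger_gap": finger opening in mm.
Only numpy, scipy, OpenCV 4.12 (cv2) and the standard library are available. Lean on these libraries where they do the work, as an engineer would, in place of code of your own. Each camera call takes 0.05 s, during which the arm holds its last target. There are 200 camera calls.

## Working session

There is one attempt and no reset: what is moved stays moved. The work goes in short steps, Python scripts to look and compute and a tool call to move; the robot and the scene stay as the last step left them, time stands still between calls to the robot, and variables do not carry over. Pictures are saved under pics/ and viewed, about 8 in all and at most 12, crops included, and the job is handed in when it is done.

Besides the shell and the picture viewer there is one more tool, called after "Request:" by a JSON object that holds its "method" and its "body", one argument or row to a line. apply_moves: Moves the arm, as the interface text tells. Its arguments: {"type":"object","properties":{"targets":{"type":"string"},"force":{"type":"number"}},"required":["targets"]}

```bash
mkdir -p pics
cat > h.py <<'E'
from bench import *
import numpy as np, cv2
from scipy.spatial.transform import Rotation as R
def ray(cam,rc):
    m=camera_model(cam); 
    d=np.array([(rc[1]-m["cx"])/m["fx"],(rc[0]-m["cy"])/m["fy"]])
    u=d.copy()
    for _ in range(20): u=d/(1+m["k1"]*(u@u))
    return np.array(m["position"]),att(m)@np.array([u[0],-u[1],-1.])
def att(m):
    a=np.array(m["attitude"],float)
    return a if a.shape==(3,3) else R.from_euler('xyz',a,degrees=True).as_matrix()
def at_z(cam,rc,z):
    p,d=ray(cam,rc); return p+d*(z-p[2])/d[2]
def proj(cam,P):
    m=camera_model(cam); c=att(m).T@(np.array(P,float)-m["position"])
    u=np.array([c[0],-c[1]])/-c[2]; u=u*(1+m["k1"]*(u@u))
    return np.array([m["fy"]*u[1]+m["cy"],m["fx"]*u[0]+m["cx"]])
def save(cam,n):
    im=snapshot(cam); cv2.imwrite(f"pics/{n}.png",im[:,:,::-1]); return im
E
python3 - <<'E'
from h import *
print(sense()); 
for c in("top","side"):
    print(camera_model(c)); save(c,c+"0")
    for q in("board","red_end","plain_end","jig","corner","keeper_knob","keeper_pivot"):
        print(c,q,[(np.round(r["at"]).tolist(),round(r["confidence"],2)) for r in place_of(c,q)])
E
```

```text
{'time': 0.0, 'joint_pos': array([-8.09238343e+01,  7.51569542e+00,  8.53302513e+01, -5.52830515e-04,
        8.72618525e+01, -4.89300884e+00]), 'qd': array([ 0.12694035,  0.01204751,  0.03910787, -0.11900055,  0.03578698,
        0.02710405]), 'joint_efforts': array([-1.89222468e-03, -5.69397640e+01, -5.00560856e+01, -6.59798970e-04,
        1.45483497e-02,  3.34368258e-05]), 'tool_pos': array([ 144.75855087, -581.62631423,  192.62906641]), 'tcp_rot': array([-1.79991355e+02,  1.07453541e-01, -7.60307905e+01]), 'ft_force': array([-0.43195854,  0.46788198, -0.4158544 ]), 'wrist_torque': array([ 0.03543269,  0.05022977, -0.02130889]), 'finger_gap': 85.6055409941323}
{'fx': 490.5260075602543, 'fy': 490.5260075602543, 'cx': 315.5402825788135, 'cy': 248.63531574194698, 'k1': -0.06538513641507895, 'position': array([ 465.06130269,    9.51988346, 1548.46530976]), 'attitude': array([  1.96321075,  -0.87435522, -90.30396299])}
top board [([310.0, 240.0], 0.89), ([318.0, 382.0], 0.65), ([259.0, 375.0], 0.63)]
top red_end [([276.0, 358.0], 0.91), ([299.0, 259.0], 0.88), ([294.0, 378.0], 0.59)]

[... 377 characters left out ...]
69569851, 'cy': 243.0576271002959, 'k1': 0.0009838588868320481, 'position': array([-10.2676373 , 782.63647339, 700.22270324]), 'attitude': array([  57.60787533,    1.1623693 , -147.10648431])}
side board [([247.0, 371.0], 0.95), ([256.0, 428.0], 0.77), ([356.0, 336.0], 0.56)]
side red_end [([256.0, 370.0], 0.91), ([250.0, 405.0], 0.91), ([245.0, 369.0], 0.63), ([332.0, 332.0], 0.6), ([407.0, 217.0], 0.35)]
side plain_end [([262.0, 458.0], 0.73), ([381.0, 347.0], 0.65), ([226.0, 374.0], 0.59)]
side jig [([289.0, 287.0], 0.7), ([384.0, 159.0], 0.42)]
side corner [([298.0, 247.0], 0.91)]
side keeper_knob [([232.0, 255.0], 0.67)]
side keeper_pivot [([266.0, 269.0], 0.78), ([242.0, 370.0], 0.36)]
```

View pics/top0.png

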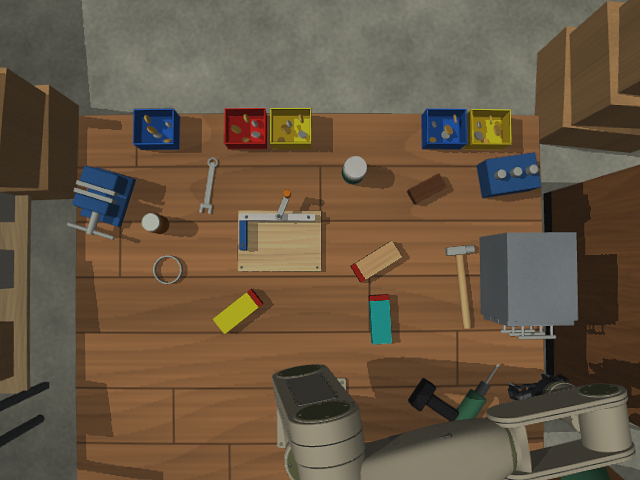

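View pics/side0.png

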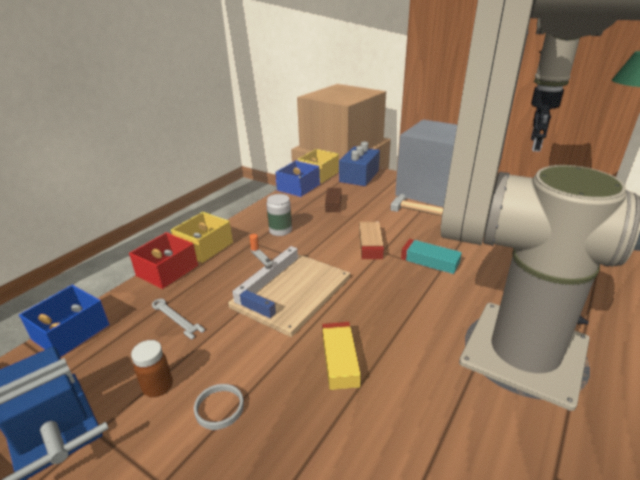

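The top view shows three candidates for the board: pale timber with a red end at (262,377), a yellow look-alike at (311,238) and a turquoise one at (320,380). The pale one fits the description. The jig is at about (240,280), with its fence towards +x and its stop towards +y. The knob is at (193,287).

Run:
```python
from h import *
im=cv2.imread("pics/top0.png")
cv2.imwrite("pics/crop.png",cv2.resize(im[180:300,230:410],(800,533),interpolation=cv2.INTER_CUBIC))
hsv=cv2.cvtColor(im,cv2.COLOR_BGR2HSV)
# orange knob
def blob(mask,near,rad=40):
    n,l,s,c=cv2.connectedComponentsWithStats(mask.astype(np.uint8))
    b=[i for i in range(1,n) if np.hypot(*(c[i]-near[::-1]))<rad and s[i,4]>8]
    return [(c[i].round(1).tolist(),s[i].tolist()) for i in b]
H,S,V=cv2.split(hsv)
print("red",blob(((H<6)|(H>174))&(S>150)&(V>70),(274,358),20))
print("knob",blob((H>5)&(H<15)&(S>170)&(V>170),(193,287),15))
# board top pale mask + red
m=(((H>10)&(H<25)&(S<140)&(V>150))|(((H<6)|(H>174))&(S>150)&(V>70))).astype(np.uint8)
m[:, :345]=0; m[:,410:]=0; m[:235]=0; m[290:]=0
m=cv2.morphologyEx(m,cv2.MORPH_OPEN,np.ones((3,3)))
n,l,s,c=cv2.connectedComponentsWithStats(m); i=1+s[1:,4].argmax()
pts=np.argwhere(l==i)
box=cv2.boxPoints(cv2.minAreaRect(pts[:,::-1].astype(np.float32)))
w=np.array([at_z("top",(b[1],b[0]),36) for b in box]); print(box.round(1).tolist(),w.round(1).tolist(),w.mean(0),[np.linalg.norm(w[k]-w[k-1]).round(1) for k in range(4)])
# jig base
m=((H>10)&(H<25)&(S<140)&(V>150)).astype(np.uint8); m[:,:230]=0;m[:,330:]=0;m[:205]=0;m[280:]=0
n,l,s,c=cv2.connectedComponentsWithStats(m); i=1+s[1:,4].argmax()
box=cv2.boxPoints(cv2.minAreaRect(np.argwhere(l==i)[:,::-1].astype(np.float32)))
w=np.array([at_z("top",(b[1],b[0]),18) for b in box]); print(box.round(1).tolist(),w.round(1).tolist())
```

```text
red [([357.6, 272.4], [351, 264, 14, 18, 99])]
knob []
[[350.3999938964844, 265.6000061035156], [391.20001220703125, 240.10000610351562], [401.3999938964844, 256.3999938964844], [360.6000061035156, 281.8999938964844]] [[463.8, -121.1, 36.0], [542.1, -248.5, 36.0], [491.5, -279.7, 36.0], [413.4, -152.2, 36.0]] [ 477.6898306  -200.38813711   36.        ] [np.float64(59.2), np.float64(149.5), np.float64(59.4), np.float64(149.4)]
[[238.0, 222.0], [320.0, 222.0], [320.0, 270.0], [238.0, 270.0]] [[601.9, 227.9, 18.0], [600.7, -28.5, 18.0], [450.7, -27.7, 18.0], [452.0, 227.8, 18.0]]
```

View pics/crop.png

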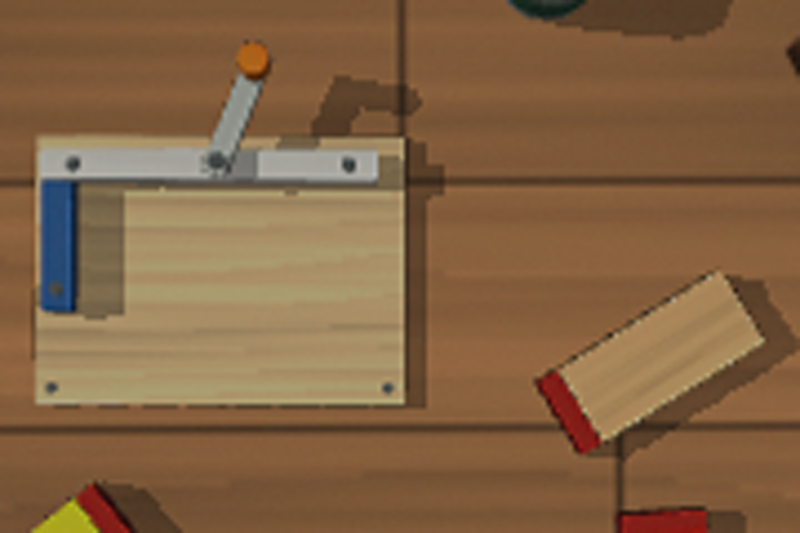

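The crop confirms the pale board: its red end is at about (272,358), and its measured size of 59 × 149.5 mm agrees with the description. The stop is on the left (+y), the fence on top (+x), and the keeper is at 0. Next I'll refine the jig pose from its edges.

```bash
cat >> h.py <<'E'
def plan(x,y,z,yaw):
    s=sense(); p=s["tool_pos"]; a=np.radians(s["tcp_rot"][2]); c,n=np.cos(a),np.sin(a)
    d=np.array([x,y,z])-p; dy=(yaw-s["tcp_rot"][2]+180)%360-180
    print("t%.2f p"%s["time"],p.round(1),"rot",s["tcp_rot"].round(2),"F",s["ft_force"].round(1),"gap %.1f"%s["finger_gap"])
    print("turn z rad %.3f"%-np.radians(dy),"shift cm",np.round([(c*d[0]+n*d[1])/10,(n*d[0]-c*d[1])/10,-d[2]/10],2))
E
python3 - <<'E'
from h import *
im=cv2.GaussianBlur(cv2.imread("pics/top0.png"),(0,0),.7).astype(float)
def sub(v):
    g=np.abs(np.gradient(v,axis=0)).sum(1); k=g[1:-1].argmax()+1
    a,b,c=g[k-1:k+2]; return k+.5*(a-c)/(a-2*b+c)
bot=[at_z("top",(262+sub(im[262:280,c]),c),18) for c in range(245,315,3)]
rig=[at_z("top",(r,312+sub(im[r,312:328])),18) for r in range(230,265,2)]
fen=[at_z("top",(214+sub(im[214:227,c]),c),52) for c in list(range(250,275,2))]
def fit(P,ax):
    P=np.array(P); o=1-ax; k=np.polyfit(P[:,o],P[:,ax],1); r=P[:,ax]-np.polyval(k,P[:,o]); g=abs(r)<1.5
    k=np.polyfit(P[g,o],P[g,ax],1); print("slope deg",np.degrees(k[0]),"value at",P[g,o].mean(),np.polyval(k,P[g,o].mean()),g.sum(),r.std())
fit(bot,0);fit(rig,1);fit(fen,0)
for r,c in((214,280),):pass
print("stop edge y",[at_z("top",(r,242+sub(im[r,242:252])),52)[1].round(1) for r in range(226,246,3)])
print("pivot",at_z("top",(180+162/4.444-.4,230+217/4.444-.4),70),"knob",at_z("top",(180+58/4.444-.4,230+254/4.444-.4),112))
plan(477.7,-200.4,120,31.5)
E
```

```text
slope deg 0.21506739799070962 value at 98.5376187373496 450.22042466134724 24 0.23421505332091316
slope deg -0.4102440550061033 value at 522.4651169597151 -29.39974982580079 18 0.044592373043597804
slope deg 0.9038132374911506 value at 149.63484651024493 605.8698852383906 13 0.12373551997843679
stop edge y [np.float64(195.1), np.float64(194.8), np.float64(195.0), np.float64(194.8), np.float64(194.7), np.float64(194.9), np.float64(194.9)]
pivot [614.66553422  98.30797406  70.        ] knob [679.42319797  71.17013606 112.        ]
t0.80 p [ 144.8 -582.3  193.7] rot [180.    -0.   -76.03] F [-0.4  0.3  0.3] gap 85.7
turn z rad -1.877 shift cm [-29.02 -41.52   7.37]
```

Request:
{"method": "apply_moves", "body": {
  "targets": "0 0 -0.125 -1.94 -2.76 0 8.5;0 0 -0.25 -3.88 -5.52 0 8.5;0 0 -0.375 -5.82 -8.28 0 8.5;0 0 -0.5 -7.76 -11.04 0 8.5;0 0 -0.625 -9.7 -13.8 0 8.5"
}}

```text
time: 1.3
tool_pos: [256.1, -453.8, 193.8]
tcp_rot: [180.0, -0.0, -39.9]
ft_force: [-0.1, -0.4, -0.6]
finger_gap: 85.0
```

Request:
{"method": "apply_moves", "body": {
  "targets": "0 0 -0.125 0.04 -3.37 0.6 8.5;0 0 -0.25 0.08 -6.75 1.2 8.5;0 0 -0.375 0.12 -10.1 1.8 8.5;0 0 -0.5 0.16 -13.5 2.4 8.5;0 0 -0.625 0.2 -16.87 3 8.5"
}}

```text
time: 1.8
tool_pos: [366.6, -326.2, 163.7]
tcp_rot: [180.0, -0.0, -4.1]
ft_force: [1.1, -0.4, -0.6]
finger_gap: 84.8
```

Request:
{"method": "apply_moves", "body": {
  "targets": "0 0 -0.125 2.0 -2.7 0.9 8.5;0 0 -0.25 4.0 -5.4 1.8 8.5;0 0 -0.375 6.0 -8.1 2.7 8.5;0 0 -0.5 8.0 -10.8 3.6 8.5;0 0 -0.625 10.0 -13.55 4.4 8.5"
}}

```text
time: 2.3
tool_pos: [476.7, -198.8, 119.4]
tcp_rot: [180.0, -0.0, 31.7]
ft_force: [-0.1, -0.9, -0.5]
finger_gap: 84.7
```

```bash
python3 -c "
from h import *
plan(477.7,-200.4,6,31.5)"
```

```text
t2.30 p [ 476.7 -198.8  119.4] rot [ 1.7998e+02 -1.0000e-02  3.1690e+01] F [-0.1 -0.9 -0.5] gap 84.7
turn z rad 0.003 shift cm [-0.    0.19 11.34]
```

Request:
{"method": "apply_moves", "body": {
  "targets": "0 0 0 0 0.19 2.2 8.5;0 0 0 0 0.19 4.4 8.5;0 0 0 0 0.19 6.6 8.5;0 0 0 0 0.19 8.8 8.5;0 0 0 0 0.19 11.1 8.5",
  "force": 40
}}

```text
time: 2.8
tool_pos: [477.2, -201.5, 8.1]
tcp_rot: [180.0, -0.0, 31.4]
ft_force: [0.3, -0.2, -0.1]
finger_gap: 84.9
```

Request:
{"method": "apply_moves", "body": {
  "targets": "0 0 0 0 0 0 5;0 0 0 0 0 0 5;0 0 0 0 0 0 5;0 0 0 0 0 0 5;0 0 0 0 0 0 5",
  "force": 40
}}

```text
time: 3.3
tool_pos: [477.8, -202.0, 10.0]
tcp_rot: [179.9, -0.1, 31.4]
ft_force: [-0.3, -0.6, 0.0]
finger_gap: 50.2
```

Request:
{"method": "apply_moves", "body": {
  "targets": "0 0 0 0 0 0 5;0 0 0 0 0 -2 5;0 0 0 0 0 -4 5;0 0 0 0 0 -6 5;0 0 0 0 0 -8 5"
}}

```text
time: 3.8
tool_pos: [476.9, -201.5, 89.7]
tcp_rot: [180.0, -0.0, 31.4]
ft_force: [0.3, 0.1, -0.5]
finger_gap: 49.6
```

```bash
python3 -c "
from h import *
plan(544,95,88,-0.3); save('side','side1')"
```

```text
t3.80 p [ 476.9 -201.5   89.7] rot [ 1.7999e+02 -1.0000e-02  3.1400e+01] F [ 0.3  0.1 -0.5] gap 49.6
turn z rad 0.553 shift cm [ 21.17 -21.82   0.17]
```

View pics/side1.png

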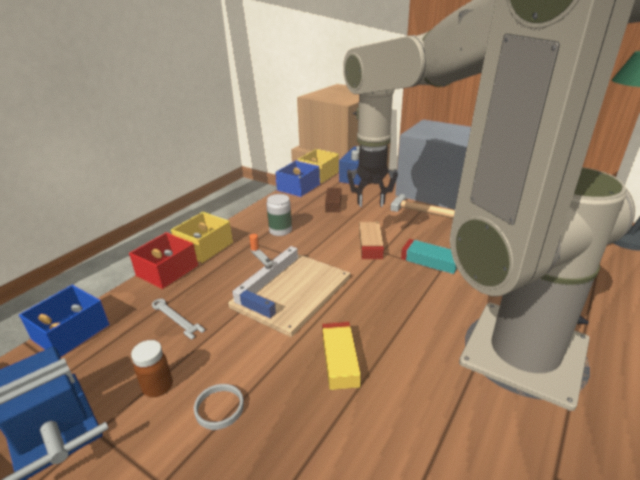

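Run:
```python
from h import *
print(proj("side",(477,-201.5,90)),proj("side",(477.7,-200.4,36)),proj("side",(438.6,-136.7,36)),proj("side",(516.8,-264,36)))
print(att(camera_model("side")))
print(proj("top",(477,-201.5,90)))
im=save("top","top1"); cv2.imwrite("pics/c2.png",cv2.resize(im[160:360,260:500,::-1],(720,600),interpolation=cv2.INTER_CUBIC))
```

```text
[217.9180632  369.87000134] [234.27246282 368.75710062] [248.31605266 370.58259423] [221.5666129  367.08836993]
[[-0.83950854  0.27655029 -0.46770219]
 [-0.54296767 -0.4591289   0.70312642]
 [-0.02028578  0.84422781  0.5356005 ]]
[261.04900014 378.81044875]
```

View pics/c2.png

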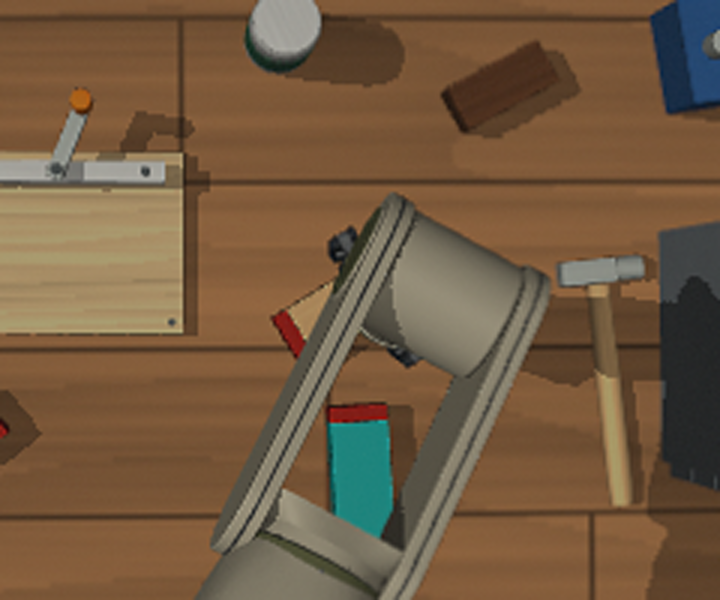

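Run:
```python
from h import *
im=cv2.imread("pics/side1.png")
for z in(90,):
    for k in(-42,-25,25,42):
        for zz in(90,110,140): 
            r,c=proj("side",(477+k*.853,-201.5+k*.521,zz)); print(k,zz,round(r),round(c)); 
            im[int(round(r)),int(round(c))]=(0,255,255)
cv2.imwrite("pics/c3.png",cv2.resize(im[130:270,310:450],(600,600),interpolation=cv2.INTER_NEAREST))
```

```text
-42 90 218 385
-42 110 212 385
-42 140 202 386
-25 90 218 379
-25 110 212 379
-25 140 202 380
25 90 218 361
25 110 212 361
25 140 202 362
42 90 218 355
42 110 212 355
42 140 202 355
```

View pics/c3.png

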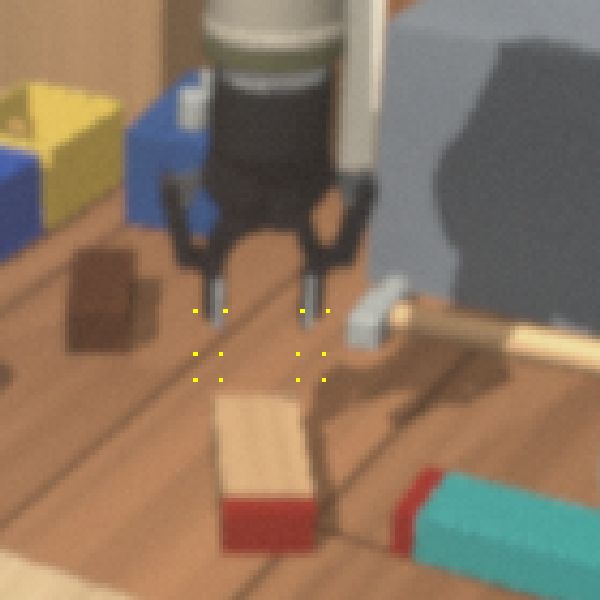

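The closing missed: the gap went through to 50. In the side crop the fingertips show at row 206, where the reported TCP predicts 218. The tips are therefore about 30 mm higher than reported, and they closed above the board, which has not moved. I'll go down deeper, watching the force.

Request:
{"method": "apply_moves", "body": {
  "targets": "0 0 0 0 0 0 8.5;0 0 0 0 0 0 8.5;0 0 0 0 0 2 8.5;0 0 0 0 0 4 8.5;0 0 0 0 0 6 8.5"
}}

```text
time: 4.4
tool_pos: [476.1, -201.0, 26.7]
tcp_rot: [-179.9, 0.0, 31.4]
ft_force: [0.5, 0.9, 0.4]
finger_gap: 85.1
```

Request:
{"method": "apply_moves", "body": {
  "targets": "0 0 0 0 0 1.5 8.5;0 0 0 0 0 2.5 8.5;0 0 0 0 0 3 8.5;0 0 0 0 0 3 8.5;0 0 0 0 0 3 8.5"
}}

```text
time: 4.9
tool_pos: [477.5, -201.8, -0.6]
tcp_rot: [179.9, -0.0, 31.4]
ft_force: [0.0, 0.2, 0.5]
finger_gap: 85.1
```

Run:
```python
from h import *
plan(477,-201,-10,31.4)
im=save("side","side2")[:,:,::-1]
cv2.imwrite("pics/c4.png",cv2.resize(im[160:280,310:450],(700,600),interpolation=cv2.INTER_NEAREST))
```

```text
t4.90 p [ 477.5 -201.8   -0.6] rot [ 1.7995e+02 -3.0000e-02  3.1400e+01] F [0.  0.2 0.5] gap 85.1
turn z rad -0.000 shift cm [-0.   -0.09  0.94]
```

View pics/c4.png

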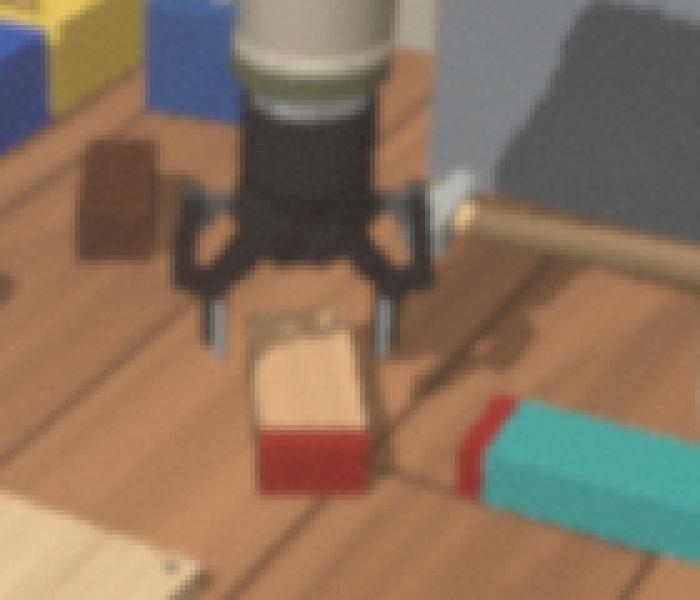

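Fingertips at row 231, which puts the open tips at z ≈ 45 with tool z ≈ 0. The true tips are 32 mm above the reported TCP when shut, 39 at gap 60 and 45 when open. I'll go lower by that.

Request:
{"method": "apply_moves", "body": {
  "targets": "0 0 0 0 0 0.6 8.5;0 0 0 0 0 1.2 8.5;0 0 0 0 0 1.8 8.5;0 0 0 0 0 2.4 8.5;0 0 0 0 0 2.4 8.5"
}}

```text
time: 5.45
tool_pos: [475.9, -200.9, -26.7]
tcp_rot: [-179.9, 0.1, 31.4]
ft_force: [0.4, 0.0, 0.5]
finger_gap: 85.2
```

Request:
{"method": "apply_moves", "body": {
  "targets": "0 0 0 0 0 0 5;0 0 0 0 0 0 5;0 0 0 0 0 0 5;0 0 0 0 0 0 5;0 0 0 0 0 0 5",
  "force": 40
}}

```text
time: 5.95
tool_pos: [477.3, -201.8, -24.9]
tcp_rot: [180.0, -0.0, 31.4]
ft_force: [-1.2, -0.1, 4.1]
finger_gap: 58.8
```

Request:
{"method": "apply_moves", "body": {
  "targets": "0 0 0 0 0 -1 5;0 0 0 0 0 -3 5;0 0 0 0 0 -5 5;0 0 0 0 0 -7 5;0 0 0 0 0 -8 5"
}}

```text
time: 6.45
tool_pos: [477.9, -201.8, 56.9]
tcp_rot: [179.9, -0.1, 31.4]
ft_force: [1.0, 0.2, -2.1]
finger_gap: 59.1
```

```bash
python3 -c "
from h import *
plan(532,104,55,-0.3)"
```

```text
t6.45 p [ 477.9 -201.8   56.9] rot [ 1.7989e+02 -8.0000e-02  3.1400e+01] F [ 1.   0.2 -2.1] gap 59.1
turn z rad 0.553 shift cm [ 20.56 -23.28   0.19]
```

Request:
{"method": "apply_moves", "body": {
  "targets": "0 0 0 1.5 -1.7 0 5;0 0 0 3.5 -4 0 5;0 0 0 5.7 -6.5 0 5;0 0 0 8 -9 0 5;0 0 0 10.3 -11.6 0 5"
}}

```text
time: 6.95
tool_pos: [504.1, -47.5, 54.4]
tcp_rot: [-180.0, 0.0, 31.4]
ft_force: [0.4, 0.1, -2.8]
finger_gap: 59.2
```

Request:
{"method": "apply_moves", "body": {
  "targets": "0 0 0.11 2.3 -2.6 0 5;0 0 0.22 4.6 -5.2 0 5;0 0 0.33 6.8 -7.7 0 5;0 0 0.44 8.8 -10 0 5;0 0 0.553 10.3 -11.7 0 5"
}}

```text
time: 7.45
tool_pos: [530.9, 106.7, 54.3]
tcp_rot: [-180.0, 0.1, -0.5]
ft_force: [-0.5, -0.4, -2.6]
finger_gap: 59.1
```

Run:
```python
from h import *
plan(532,104,-5,-0.3)
im=save("top","top3")[:,:,::-1]
a=cv2.resize(im[170:310,200:400],(800,560),interpolation=cv2.INTER_CUBIC)
cv2.imwrite("pics/c5.png",a)
```

```text
t7.45 p [530.9 106.7  54.3] rot [-1.7997e+02  5.0000e-02 -4.9000e-01] F [-0.5 -0.4 -2.6] gap 59.1
turn z rad -0.003 shift cm [0.11 0.27 5.93]
```

Request:
{"method": "apply_moves", "body": {
  "targets": "0 0 0 0 0.2 2 5;0 0 0 0 0.2 4 5;0 0 0 0 0.2 5.2 5;0 0 0 0 0.2 5.7 5;0 0 0 0 0.2 5.9 5"
}}

```text
time: 8.0
tool_pos: [530.9, 102.5, -4.9]
tcp_rot: [180.0, 0.1, -0.3]
ft_force: [-0.6, 0.1, -2.6]
finger_gap: 59.4
```

Request:
{"method": "apply_moves", "body": {
  "targets": "0 0 0 0 0 0.1 5;0 0 0 0 0 0.2 5;0 0 0 0 0 0.2 5;0 0 0 0 0 0.2 5;0 0 0 0 0 0.2 5"
}}

```text
time: 8.5
tool_pos: [531.6, 102.7, -5.9]
tcp_rot: [-180.0, -0.0, -0.3]
ft_force: [0.6, 0.6, -2.3]
finger_gap: 59.2
```

Request:
{"method": "apply_moves", "body": {
  "targets": "0 0 0 0 0 0.1 5;0 0 0 0 0 0.2 5;0 0 0 0 0 0.2 5;0 0 0 0 0 0.2 5;0 0 0 0 0 0.2 5"
}}

```text
time: 9.0
tool_pos: [531.7, 102.7, -6.9]
tcp_rot: [180.0, -0.0, -0.3]
ft_force: [-6.1, -0.8, 10.2]
finger_gap: 59.2
```

Contact with the base. I'll open just enough to release, then go up.

Request:
{"method": "apply_moves", "body": {
  "targets": "0 0 0 0 0 0 7.4;0 0 0 0 0 0 7.4;0 0 0 0 0 0 7.4;0 0 0 0 0 0 7.4;0 0 0 0 0 0 7.4"
}}

```text
time: 9.5
tool_pos: [531.3, 102.7, -8.4]
tcp_rot: [180.0, 0.0, -0.3]
ft_force: [1.0, -0.1, 0.2]
finger_gap: 74.0
```

Request:
{"method": "apply_moves", "body": {
  "targets": "0 0 0 0 0 -1.5 7.4;0 0 0 0 0 -3.5 7.4;0 0 0 -3 0 -5.5 7.4;0 0 0 -6 0 -5.5 5;0 0 0 -9 0 -5.5 0"
}}

```text
time: 10.0
tool_pos: [441.7, 103.3, 48.7]
tcp_rot: [-180.0, -0.2, -0.3]
ft_force: [-0.9, -0.1, -0.4]
finger_gap: 46.2
```

Request:
{"method": "apply_moves", "body": {
  "targets": "0 0 0 -2 0 0 0;0 0 0 -3 0 0 0;0 0 0 -3 0 0 0;0 0 0 -3 0 0 0;0 0 0 -3 0 0 0"
}}

```text
time: 10.5
tool_pos: [412.4, 103.3, 47.4]
tcp_rot: [-180.0, -0.1, -0.3]
ft_force: [-0.3, -0.8, 1.3]
finger_gap: -0.1
```

Run:
```python
from h import *
plan(470,104,0,-0.3)
im=save("top","top4")[:,:,::-1]
a=cv2.resize(im[180:300,220:380],(800,600),interpolation=cv2.INTER_CUBIC)
cv2.imwrite("pics/c6.png",a)
```

```text
t10.50 p [412.4 103.3  47.4] rot [-1.7999e+02 -7.0000e-02 -3.0000e-01] F [-0.3 -0.8  1.3] gap -0.1
turn z rad 0.000 shift cm [ 5.76 -0.1   4.74]
```

View pics/c6.png

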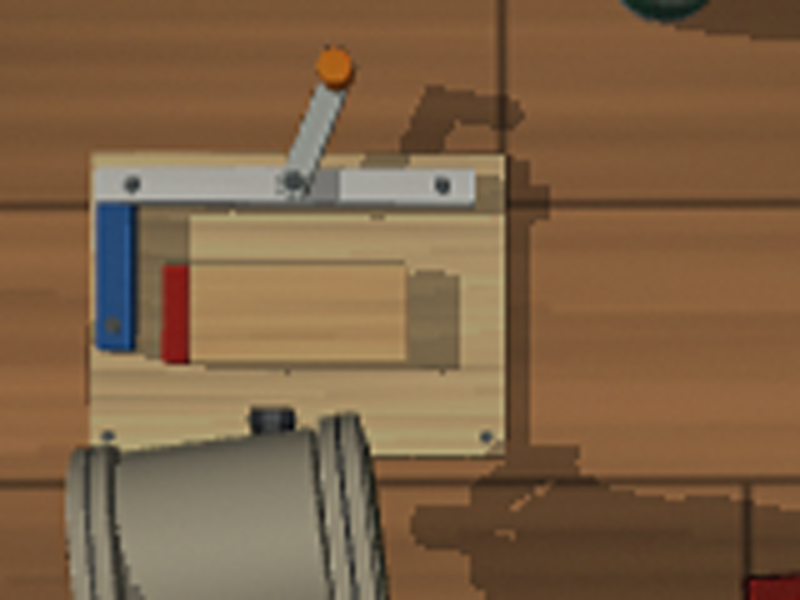

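The board lies parallel in the jig (crop rows 262–362), with the red end (col 162) towards the stop (col 135). The keeper is untouched. Now I'll push it to the fence with closed fingers.

Request:
{"method": "apply_moves", "body": {
  "targets": "0 0 0 1.5 -0.1 1.2 0;0 0 0 3 -0.1 2.4 0;0 0 0 4.5 -0.1 3.6 0;0 0 0 5.5 -0.1 4.8 0;0 0 0 6 -0.1 5.2 0"
}}

```text
time: 11.05
tool_pos: [471.5, 103.7, -6.7]
tcp_rot: [180.0, 0.1, -0.3]
ft_force: [-0.0, 0.8, -0.2]
finger_gap: -0.2
```

Request:
{"method": "apply_moves", "body": {
  "targets": "0 0 0 0.4 0 0 0;0 0 0 0.8 0 0 0;0 0 0 1.2 0 0 0;0 0 0 1.6 0 0 0;0 0 0 2 0 0 0"
}}

```text
time: 11.55
tool_pos: [491.4, 104.0, -4.9]
tcp_rot: [-180.0, 0.0, -0.3]
ft_force: [-3.6, 0.2, 3.2]
finger_gap: 0.3
```

Request:
{"method": "apply_moves", "body": {
  "targets": "0 0 0 0.4 0 0 0;0 0 0 0.8 0 0 0;0 0 0 1.2 0 0 0;0 0 0 1.6 0 0 0;0 0 0 2 0 0 0"
}}

```text
time: 12.05
tool_pos: [511.7, 103.8, -5.3]
tcp_rot: [-180.0, 0.0, -0.3]
ft_force: [-5.1, -0.3, 3.9]
finger_gap: 0.3
```

Request:
{"method": "apply_moves", "body": {
  "targets": "0 0 0 0.3 0 0 0;0 0 0 0.6 0 0 0;0 0 0 0.9 0 0 0;0 0 0 1.1 0 0 0;0 0 0 1.3 0 0 0"
}}

```text
time: 12.55
tool_pos: [524.5, 103.7, -5.3]
tcp_rot: [-180.0, 0.0, -0.3]
ft_force: [-4.4, 0.4, 3.6]
finger_gap: 0.1
```

Request:
{"method": "apply_moves", "body": {
  "targets": "0 0 0 0.1 0 0 0;0 0 0 0.2 0 0 0;0 0 0 0.3 0 0 0;0 0 0 0.4 0 0 0;0 0 0 0.4 0 0 0"
}}

```text
time: 13.05
tool_pos: [525.9, 103.7, -5.4]
tcp_rot: [180.0, 0.3, -0.3]
ft_force: [-17.5, -1.0, 15.0]
finger_gap: 0.2
```

Request:
{"method": "apply_moves", "body": {
  "targets": "0 0 0 -1 0 0 0;0 0 0 -2 1 0 0;0 0 0 -2.5 4 0 0;0 0 0 -2.5 7 0 0;0 0 0 -2.5 10.5 0 0"
}}

```text
time: 13.55
tool_pos: [503.2, -1.8, -5.2]
tcp_rot: [180.0, -0.1, -0.2]
ft_force: [-0.5, -0.1, 0.1]
finger_gap: 0.2
```

Request:
{"method": "apply_moves", "body": {
  "targets": "0 0 0 1 0.4 0 0;0 0 0 3 0.4 0 0;0 0 0 5 0.4 0 0;0 0 0 6.5 0.4 0 0;0 0 0 7.2 0.4 0 0"
}}

```text
time: 14.05
tool_pos: [576.7, -5.2, -5.1]
tcp_rot: [180.0, -0.1, -0.3]
ft_force: [-0.8, 0.3, 0.2]
finger_gap: 0.2
```

Run:
```python
from h import *
plan(574.5,30,-5,-0.3)
im0=save("top","top5")
im=cv2.GaussianBlur(im0,(0,0),.7).astype(float)
cv2.imwrite("pics/c7.png",cv2.resize(im0[190:280,220:340,::-1],(800,600),interpolation=cv2.INTER_CUBIC))
```

```text
t14.05 p [576.7  -5.2  -5.1] rot [ 1.8e+02 -1.1e-01 -2.8e-01] F [-0.8  0.3  0.2] gap 0.2
turn z rad 0.000 shift cm [-0.24 -3.52 -0.01]
```

View pics/c7.png

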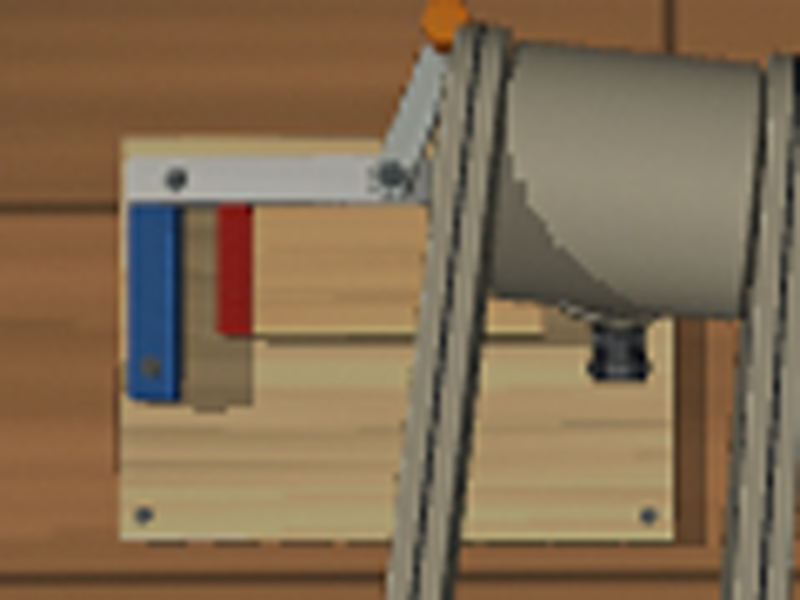

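The board is flush along the fence (no gap at crop row 204) with the red end about 17 mm short of the stop. Now I'll push the plain end.

Request:
{"method": "apply_moves", "body": {
  "targets": "0 0 0 -0.1 -0.7 0 0;0 0 0 -0.2 -1.4 0 0;0 0 0 -0.2 -2.1 0 0;0 0 0 -0.2 -2.6 0 0;0 0 0 -0.2 -3 0 0"
}}

```text
time: 14.6
tool_pos: [572.2, 24.8, -5.5]
tcp_rot: [180.0, 0.1, -0.3]
ft_force: [-2.6, -3.5, -0.2]
finger_gap: 0.2
```

Request:
{"method": "apply_moves", "body": {
  "targets": "0 0 0 0 -0.2 0 0;0 0 0 0 -0.4 0 0;0 0 0 0 -0.6 0 0;0 0 0 0 -0.8 0 0;0 0 0 0 -0.9 0 0"
}}

```text
time: 15.1
tool_pos: [572.2, 32.7, -5.5]
tcp_rot: [179.9, 0.1, -0.3]
ft_force: [-4.5, -6.1, 1.5]
finger_gap: 0.0
```

Request:
{"method": "apply_moves", "body": {
  "targets": "0 0 0 0 -0.1 0 0;0 0 0 0 -0.2 0 0;0 0 0 0 -0.3 0 0;0 0 0 0 -0.3 0 0;0 0 0 0 -0.3 0 0"
}}

```text
time: 15.6
tool_pos: [572.3, 35.8, -5.5]
tcp_rot: [179.9, 0.1, -0.3]
ft_force: [-3.7, -5.0, 1.2]
finger_gap: 0.2
```

Request:
{"method": "apply_moves", "body": {
  "targets": "0 0 0 0 -0.1 0 0;0 0 0 0 -0.2 0 0;0 0 0 0 -0.2 0 0;0 0 0 0 -0.2 0 0;0 0 0 0 -0.2 0 0"
}}

```text
time: 16.1
tool_pos: [572.3, 36.2, -5.5]
tcp_rot: [179.8, 0.1, -0.3]
ft_force: [-4.1, -11.0, 2.2]
finger_gap: 0.2
```

Request:
{"method": "apply_moves", "body": {
  "targets": "0 0 0 0 -0.1 0 0;0 0 0 0 -0.2 0 0;0 0 0 0 -0.2 0 0;0 0 0 0 -0.2 0 0;0 0 0 0 -0.2 0 0"
}}

```text
time: 16.6
tool_pos: [572.3, 36.2, -5.4]
tcp_rot: [179.7, 0.1, -0.3]
ft_force: [-4.4, -20.2, 3.1]
finger_gap: 0.3
```

Request:
{"method": "apply_moves", "body": {
  "targets": "0 0 0 0 0 0 0;0 0 0 0 0 0 0;0 0 0 0 0 0 0;0 0 0 0 0 0 0;0 0 0 0 0 0 0"
}}

```text
time: 17.1
tool_pos: [572.3, 36.2, -5.5]
tcp_rot: [179.7, 0.1, -0.3]
ft_force: [-4.8, -21.7, 1.7]
finger_gap: 0.0
```

Request:
{"method": "apply_moves", "body": {
  "targets": "0 0 0 0 0 0 0;0 0 0 0 0 0 0;0 0 0 0 0 0 0;0 0 0 0 0 0 0;0 0 0 0 0 0 0"
}}

```text
time: 17.6
tool_pos: [572.3, 36.2, -5.5]
tcp_rot: [179.7, 0.1, -0.3]
ft_force: [-4.4, -20.1, 2.5]
finger_gap: 0.4
```

The board is seated against the stop: it stopped at y = 36.2 with about 20 N for over 1 s. Now I'll retreat and check.

Request:
{"method": "apply_moves", "body": {
  "targets": "0 0 0 0 1.5 0 0;0 0 0 0 3.5 -1 0;0 0 0 0 5 -4 0;0 0 0 0 6 -8 0;0 0 0 0 7 -12 0"
}}

```text
time: 18.1
tool_pos: [572.3, -29.9, 115.7]
tcp_rot: [-180.0, 0.0, -0.3]
ft_force: [0.4, 0.2, 0.4]
finger_gap: -0.1
```

Request:
{"method": "apply_moves", "body": {
  "targets": "0 0 0 0 3 0 0;0 0 0 0 6 0 0;0 0 0 0 9 0 0;0 0 0 0 12 0 5;0 0 0 0 14 0 6"
}}

```text
time: 18.6
tool_pos: [572.2, -171.5, 115.0]
tcp_rot: [180.0, -0.1, -0.3]
ft_force: [0.6, -0.1, 1.0]
finger_gap: 28.0
```

Run:
```python
from h import *
plan(680,72.5,110,68.8)
im0=save("top","top6")
cv2.imwrite("pics/c8.png",cv2.resize(im0[185:275,225:345,::-1],(800,600),interpolation=cv2.INTER_CUBIC))
hsv=cv2.cvtColor(im0,cv2.COLOR_RGB2HSV); m=(hsv[...,0]>5)&(hsv[...,0]<16)&(hsv[...,1]>190)&(hsv[...,2]>150)
m[:185]=0;m[215:]=0;m[:,:270]=0;m[:,310:]=0
q=np.argwhere(m); print(len(q),q.mean(0),at_z("top",q.mean(0),112))
```

```text
t18.60 p [ 572.2 -171.5  115. ] rot [ 1.8e+02 -7.0e-02 -3.4e-01] F [ 0.6 -0.1  1. ] gap 28.0
turn z rad -1.207 shift cm [ 10.63 -24.46   0.5 ]
33 [192.51515152 286.39393939] [679.83050845  72.23335219 112.        ]
```

View pics/c8.png

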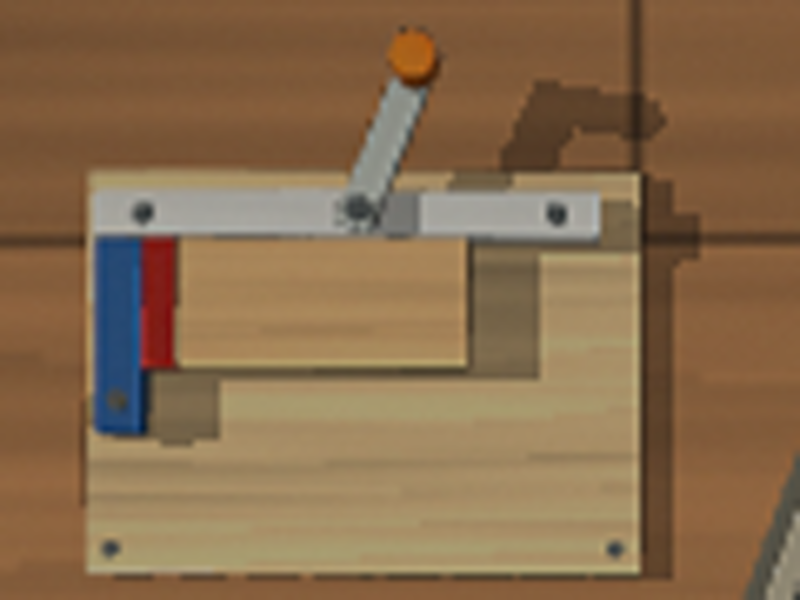

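The board is seated square in the corner: red end against the blue stop (crop col 143), side against the fence (row 237). The knob is at (192.5,286.4), i.e. (680,72), which agrees with the geometry. I'll go to the knob.

Request:
{"method": "apply_moves", "body": {
  "targets": "0 0 -0.13 0.8 -3.2 0 6;0 0 -0.26 1.6 -6.4 0 6;0 0 -0.39 2.4 -9.6 0 6;0 0 -0.52 3.2 -12.8 0 6;0 0 -0.65 4 -16 0 6"
}}

```text
time: 19.15
tool_pos: [613.3, -8.0, 114.9]
tcp_rot: [-180.0, -0.1, 37.3]
ft_force: [0.8, 0.9, 0.9]
finger_gap: 60.2
```

Request:
{"method": "apply_moves", "body": {
  "targets": "0 0 -0.12 2.5 -0.6 0 6;0 0 -0.24 5 -1.2 0 6;0 0 -0.36 7.5 -1.9 0 6;0 0 -0.47 9.3 -2.5 0 6;0 0 -0.557 10.4 -2.77 0 6"
}}

```text
time: 19.65
tool_pos: [680.0, 77.1, 114.7]
tcp_rot: [180.0, -0.1, 69.2]
ft_force: [-0.4, 0.1, 0.1]
finger_gap: 60.1
```

Run:
```python
from h import *
plan(680,72.5,48,68.8)
```

```text
t19.65 p [680.   77.1 114.7] rot [ 1.7999e+02 -7.0000e-02  6.9210e+01] F [-0.4  0.1  0.1] gap 60.1
turn z rad 0.007 shift cm [-0.43  0.16  6.67]
```

Request:
{"method": "apply_moves", "body": {
  "targets": "0 0 0 -0.4 0.15 0 6;0 0 0 -0.4 0.15 2 6;0 0 0 -0.4 0.15 4 6;0 0 0 -0.4 0.15 5.5 6;0 0 0 -0.4 0.15 6.7 6"
}}

```text
time: 20.15
tool_pos: [678.4, 70.0, 46.3]
tcp_rot: [-179.9, 0.0, 68.7]
ft_force: [-0.5, -0.2, 0.1]
finger_gap: 60.4
```

Request:
{"method": "apply_moves", "body": {
  "targets": "0 0 0 0 0 0 1.5;0 0 0 0 0 0 1.5;0 0 0 0 0 0 1.5;0 0 0 0 0 0 1.5;0 0 0 0 0 0 1.5",
  "force": 20
}}

```text
time: 20.65
tool_pos: [679.6, 69.7, 49.0]
tcp_rot: [179.9, 0.0, 68.8]
ft_force: [-2.8, -4.3, 0.9]
finger_gap: 21.3
```

Request:
{"method": "apply_moves", "body": {
  "targets": "0 0 0.0923 -0.645 -0.03 0 1.5;0 0 0.1846 -1.285 -0.12 0 1.5;0 0 0.277 -1.914 -0.267 0 1.5;0 0 0.369 -2.526 -0.472 0 1.5;0 0 0.4616 -3.118 -0.733 0 1.5"
}}

```text
time: 21.15
tool_pos: [661.8, 43.1, 49.0]
tcp_rot: [179.9, -0.0, 42.2]
ft_force: [-1.1, -5.0, -0.3]
finger_gap: 21.1
```

Request:
{"method": "apply_moves", "body": {
  "targets": "0 0 0.0923 -0.645 -0.03 0 1.5;0 0 0.1846 -1.285 -0.12 0 1.5;0 0 0.277 -1.914 -0.267 0 1.5;0 0 0.369 -2.526 -0.472 0 1.5;0 0 0.4616 -3.118 -0.733 0 1.5"
}}

```text
time: 21.65
tool_pos: [633.7, 26.6, 49.0]
tcp_rot: [179.8, -0.1, 15.7]
ft_force: [-1.3, -7.8, 0.5]
finger_gap: 21.8
```

Request:
{"method": "apply_moves", "body": {
  "targets": "0 0 0.0923 -0.645 0 0 1.5;0 0 0.1846 -1.285 -0.06 0 1.5;0 0 0.277 -1.914 -0.2 0 1.5;0 0 0.369 -2.526 -0.4 0 1.5;0 0 0.4616 -3.118 -0.65 0 1.5"
}}

```text
time: 22.15
tool_pos: [601.7, 23.8, 49.0]
tcp_rot: [179.8, -0.1, -10.7]
ft_force: [-2.4, -10.1, 0.6]
finger_gap: 21.4
```

Request:
{"method": "apply_moves", "body": {
  "targets": "0 0 0.0923 -0.645 -0.03 0 1.5;0 0 0.1846 -1.285 -0.12 0 1.5;0 0 0.277 -1.914 -0.267 0 1.5;0 0 0.369 -2.526 -0.472 0 1.5;0 0 0.4616 -3.118 -0.733 0 1.5"
}}

```text
time: 22.65
tool_pos: [571.2, 35.1, 48.9]
tcp_rot: [179.7, -0.1, -37.2]
ft_force: [-11.4, -19.1, 6.8]
finger_gap: 21.5
```

Request:
{"method": "apply_moves", "body": {
  "targets": "0 0 0.0923 -0.645 -0.03 0 1.5;0 0 0.1846 -1.285 -0.12 0 1.5;0 0 0.277 -1.914 -0.267 0 1.5;0 0 0.369 -2.526 -0.472 0 1.5;0 0 0.4616 -3.118 -0.733 0 1.5"
}}

```text
time: 23.15
tool_pos: [548.0, 59.9, 48.6]
tcp_rot: [179.5, -0.1, -63.7]
ft_force: [-25.4, -17.3, 18.7]
finger_gap: 21.2
```

Run:
```python
from h import *
plan(544.5,99.5,48,-90.3)
```

```text
t23.15 p [548.   59.9  48.6] rot [ 1.7947e+02 -1.1000e-01 -6.3660e+01] F [-25.4 -17.3  18.7] gap 21.2
turn z rad 0.465 shift cm [-3.7  -1.45  0.06]
```

Fitting the measured tool points gives a circle of radius 74.5 mm about (612,98). The knob therefore sits about 4.5 mm inside the jaw centre, which explains the inward force. I'll correct the rest of the arc for it.

Request:
{"method": "apply_moves", "body": {
  "targets": "0 0 0.09 -0.65 0.53 0 1.5;0 0 0.18 -1.49 0.46 0 1.5;0 0 0.28 -2.3 0.29 0 1.5;0 0 0.37 -3.08 0.03 0 1.5;0 0 0.465 -3.6 -0.2 0 1.5"
}}

```text
time: 23.65
tool_pos: [537.1, 96.8, 48.7]
tcp_rot: [-180.0, -0.0, -90.2]
ft_force: [-3.2, -1.3, 0.6]
finger_gap: 21.5
```

Run:
```python
from h import *
plan(537.5,100,48,-90.3)
im0=save("top","top7")
cv2.imwrite("pics/c9.png",cv2.resize(im0[185:275,225:345,::-1],(800,600),interpolation=cv2.INTER_CUBIC))
```

```text
t23.65 p [537.1  96.8  48.7] rot [-1.7999e+02 -3.0000e-02 -9.0250e+01] F [-3.2 -1.3  0.6] gap 21.5
turn z rad 0.001 shift cm [-0.32 -0.04  0.07]
```

Request:
{"method": "apply_moves", "body": {
  "targets": "0 0 0 -0.1 0 0 1.5;0 0 0 -0.2 0 0 1.5;0 0 0 -0.3 0 0 1.5;0 0 0 -0.3 0 0 1.5;0 0 0 -0.3 0 0 1.5"
}}

```text
time: 24.2
tool_pos: [537.1, 97.6, 48.7]
tcp_rot: [180.0, -0.2, -89.9]
ft_force: [-7.0, -10.4, 6.7]
finger_gap: 21.3
```

Request:
{"method": "apply_moves", "body": {
  "targets": "0 0 0 -0.1 0 0 1.5;0 0 0 -0.2 0 0 1.5;0 0 0 -0.3 0 0 1.5;0 0 0 -0.3 0 0 1.5;0 0 0 -0.3 0 0 1.5"
}}

```text
time: 24.7
tool_pos: [537.0, 97.7, 48.6]
tcp_rot: [179.9, -0.4, -89.9]
ft_force: [-8.6, -23.4, 7.6]
finger_gap: 20.8
```

The keeper is at its limit (stopped at 97.7 mm, 23 N). I'll let go and rise.

Request:
{"method": "apply_moves", "body": {
  "targets": "0 0 0 0 0 0 5;0 0 0 0 0 0 6;0 0 0 0 0 0 6;0 0 0 0 0 0 6;0 0 0 0 0 0 6"
}}

```text
time: 25.2
tool_pos: [537.4, 103.2, 47.9]
tcp_rot: [-180.0, 0.0, -90.0]
ft_force: [0.2, 0.5, 0.1]
finger_gap: 60.4
```

Request:
{"method": "apply_moves", "body": {
  "targets": "0 0 0 0 0 -2 6;0 0 0 0 0 -5 6;0 0 0 0 0 -8 6;0 0 0 0 2 -10 6;0 0 0 0 6 -12 6"
}}

```text
time: 25.7
tool_pos: [478.3, 102.9, 169.1]
tcp_rot: [-179.9, 0.0, -90.0]
ft_force: [-0.5, -0.2, 1.5]
finger_gap: 59.9
```

Request:
{"method": "apply_moves", "body": {
  "targets": "0 0 0 4 4 0 6;0 0 0 8 6 0 6;0 0 0 12 8 0 6;0 0 0 16 9 0 6;0 0 0 20 9 0 6"
}}

```text
time: 26.2
tool_pos: [386.3, -98.3, 168.1]
tcp_rot: [-179.9, -0.0, -90.0]
ft_force: [1.1, -0.5, 0.3]
finger_gap: 60.1
```

Run:
```python
from h import *
plan(537.5,100,48,-90.3)
im0=save("top","top8")
cv2.imwrite("pics/c10.png",cv2.resize(im0[185:275,225:345,::-1],(800,600),interpolation=cv2.INTER_CUBIC))
hsv=cv2.cvtColor(im0,cv2.COLOR_RGB2HSV); m=(hsv[...,0]>5)&(hsv[...,0]<16)&(hsv[...,1]>190)&(hsv[...,2]>150)
m[:185]=0;m[255:]=0;m[:,:240]=0;m[:,320:]=0
q=np.argwhere(m); print(len(q),q.mean(0),at_z("top",q.mean(0),112))
```

```text
t26.20 p [386.3 -98.3 168.1] rot [-1.7992e+02 -3.0000e-02 -8.9960e+01] F [ 1.1 -0.5  0.3] gap 60.1
turn z rad 0.006 shift cm [-19.82 -15.14  12.01]
32 [238.5   277.375] [544.44063836  99.0266793  112.        ]
```

View pics/c10.png

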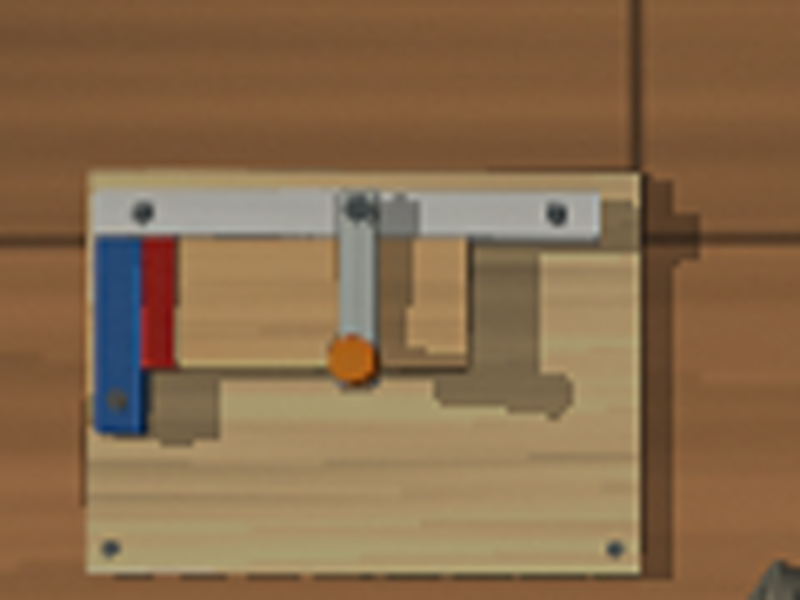

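The keeper lies square across the board: the knob is at (238.5,277.4), i.e. (544,99), as the geometry predicts. The board is still in the corner and the gripper is clear.

```bash
python3 -c "
from h import *
print(hand_in())"
```

```text
the job is handed in; nothing more can be done
None
```

The job is handed in at about 26 s of the 72 s allowed. I laid the pale red-ended offcut in the jig and pushed it flush to the fence at about 17 N. I then pressed its red end against the stop at about 20 N for over 1 s. Last, I swung the keeper round until it stopped at its limit (23 N), let go and backed the arm away.

**Last checks:** the final top view shows the offcut still in the corner with no visible gap at fence or stop. The keeper lies square across it, with the knob at (544, 99) mm, within about 1 mm of where the jig's geometry puts it. I touched nothing else, but that picture was cropped to the jig, so I did not re-check the other things on the bench.

**What failed or disagreed:**
- **First grasp:** it missed above the board, because the real fingertips sit about 32 mm or more above the reported TCP. I corrected for this and gripped it on the second try; the board had not moved.
- **Keeper swing:** the sideways force rose to about 30 N partway round, because the knob sat about 4.5 mm off the jaw centre. I adjusted the rest of the arc, and the force dropped to about 3 N before the final push to the limit.

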